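# Find the full canister by its weight and hold it over the bowl

### The arm

A 7-joint arm with a two-finger parallel gripper is mounted at the origin on a cart in front of the work surface, level with it; the furniture and walls round the work are solid. World frame = base frame: x ahead of the robot, y to its left, z up, the work surface at z = 0. Lengths are in m, angles in degrees, forces in N, time in s.
With the tool pointing down it reaches from about 0.4 to 0.875 m from the base axis. Payload 6.5 kg.
Tool frame: the origin (TCP) lies midway between the tips of the shut fingers; the grasp point (between the pads) lies 19 mm behind it (arm.grip_point_offset is the distance from the TCP to the grasp point, in m); z points along the fingers, y is the direction in which the jaws open and shut (so a half turn about z gives the same grasp; the last joint's range is limited). The gripper opens to 88 mm and grips with 3 to 60 N. Pads are 18 mm wide; open, the fingers measure 123 mm over their backs; the gripper's body (75 mm by 187 mm) begins 45 mm behind the grasp point.
Start: joints at [66.681, 30.733, -0.252, 88.115, 0.149, 61.152, -4.079], TCP at [0.217, -0.613, 0.239] pointing down, gripper open.
Joint ranges: [-154.64, 154.64], [-21.42, 123.67], [-72.66, 72.17], [13.99, 137.28], [-74.86, 254.86], [10.95, 109.41], [-158.01, 158.01]. Speed limits (degrees/s): [136.94, 136.94, 180, 180, 180, 180, 180].

### API

Orientations are given as [roll, pitch, yaw] about the fixed x, y, z axes, in that order (R = Rz(yaw) Ry(pitch) Rx(roll)).
In Python, from cell import readout, vision, order, arm gives the robot as it stands.
- The arm moves only by the tool carry_out, never from a script. Its argument "motion" is one flat list of numbers, 7 for each row, row after row: the shift along the tool's x, y, z in cm, then the turn, a rotation vector about the tool's x, y, z in degrees, then the finger opening in cm, from 0 to 8.81. A call has 1 to 8 rows; each row is the pose to reach, as a shift and turn from the pose commanded when the call began, along the tool's axes at that moment; what a row does not reach only later rows make up. A row lasts 1/12 s, in which the tool goes at most 41.7 mm and 7.16 degrees, less where a joint would pass 70% of its speed; a pose out of reach is approached as far as the arm can. A call with a gripper value outside its range is refused whole. The fingers move at their own pace and stop on an object; "force" is the grip in N (left out, the last holds). Time passes only in rows, so rows that repeat a pose let the fingers close. It gives the time, the measured TCP pose, the force and the opening at its end, in the units of the state.
- readout.sense(): the state, without advancing time (a new reading comes with each control period).
- vision.camera(name): name is "side" or "top" or "wrist"; returns (picture, depth): 384x512x3 uint8, blue, green, red; 384x512 float32, m along the optical axis (not along the pixel's ray), 0 where there is no reading.
- vision.camera_info(name): a dict with "vfov" (degrees; the focal length in pixels is half the picture's height over the tangent of half this angle, whatever the lens; pixels are square), "cx", "cy" (the principal point, pixels), "cam_to_world" (4x4, takes a point from camera to world coordinates). Camera axes: x right, y down, z forward; pixel columns grow to the right and rows downward; lengths in m; the calibration is good to about 2 mm. A picture is of the moment at which its call begins: read the wrist's pose just before it. camera_info takes no time and is no camera call; for the wrist camera it gives the pose at the moment of the call.
- order.job_done(): hands the job in, once; it reports no verdict.
The state is a dict: "time": time; "q": joint angles; "joint_velocities": joint speeds; "effort": joint torques, N m; "eef_pos": TCP position; "tcp_rot": TCP orientation; "ft_force": force on the tool from outside, world axes, zero at the start; "moment": the same for the moment, N m; "finger_gap": opening from 0.0 (shut) to 1.0 (fully open).
Only numpy, scipy, OpenCV 4.12 (cv2) and the standard library are available. Lean on these libraries where they do the work, as an engineer would, in place of code of your own. Each camera call takes 0.05 s, during which the arm holds its last target.

### The job

One of the three identical blue canisters is full and the other two are empty: heft them to find the full one, then hold it up level and still, centred over the bowl with its underside about 15 cm above the worktop, so that I can open it there. Finish while still holding it in the air; the two empty ones must stand upright on the worktop where they were, no canister may be tipped on the way, and the bowl and the small things around are to be left alone.

Things in the scene. Friction and masses are not known exactly. Their poses are not given: they have to be found in the camera images.
- canister_1: blue enamelled canister, 60 mm across, 80 mm high, straight side up to 65 mm, then a pale wooden lid 55 mm across, fixed tight; origin at the centre of its underside, z up. The three look exactly alike and stand in a row along y, 0.10 to 0.16 m apart, so fingers fit best in front of and behind each; one is full (0.39 to 0.53 kg), two are empty (0.12 to 0.16 kg): only weight tells which
- canister_2: blue enamelled canister, 60 mm across, 80 mm high, straight side up to 65 mm, then a pale wooden lid 55 mm across, fixed tight; origin at the centre of its underside, z up; looks exactly like the other two
- canister_3: blue enamelled canister, 60 mm across, 80 mm high, straight side up to 65 mm, then a pale wooden lid 55 mm across, fixed tight; origin at the centre of its underside, z up; looks exactly like the other two
- bowl: a cream bowl with small red dots, 150 mm across the rim, 61 mm high, standing upright behind the row of canisters; origin at the centre of its underside (so its x and y are the bowl's centre)
- black_tin: bystander: a flat black tin, 50x54x21 mm; origin at the centre of its underside
- white_tin: bystander: a flat round white tin, 62 mm across, 25 mm high; origin at the centre of its underside
- grey_timer: bystander: a round grey kitchen timer, 60 mm across, 25 mm high; origin at the centre of its underside
- spoon: bystander: a teaspoon with a black handle, 137 mm long, lying near the worktop's front edge; origin at its middle, its own x along its length
Things that resemble listed ones, but are neither listed nor needed, are in the scene too. What is shaped like the canister_3 but turquoise is not meant.

How it is judged (in metres and radians):
At the end, for the whole second after the job is handed in: Full canister held by the fingers: underside 115-190 mm up, within 30 mm of the bowl's centre, tilt < 0.1 rad, still (20 mm/s, 0.15 rad/s). The two left standing are empty (each rests with under 2.6 N), upright, untouched, within 40 mm of their start; bowl, bystanders within 25 mm (((height (world z) of canister_1 between 0.115 and 0.19 m and horizontal distance between canister_1 and bowl below 0.03 m and angle between canister_1's own z axis and vertical below 0.1 rad and linear speed of each of canister_1, canister_2, canister_3 below 0.02 m/s and angular speed of canister_1 below 0.15 rad/s and contact force between canister_1 and the fingers above 1 N and contact force between canister_1 and bowl below 0.05 N and height (world z) of canister_2 between -0.006 and 0.006 m and angle between each of canister_2, canister_3's own z axis and vertical below 0.08 rad and distance of each of canister_2, canister_3 from where it was at the start of the episode below 0.04 m and contact force between canister_2 and anything else between 0.7 and 2.6 N and contact force between each of canister_2, canister_3 and the fingers below 0.05 N and height (world z) of canister_3 between -0.006 and 0.006 m and contact force between canister_3 and anything else between 0.7 and 2.6 N) or (height (world z) of canister_2 between 0.115 and 0.19 m and horizontal distance between canister_2 and bowl below 0.03 m and angle between canister_2's own z axis and vertical below 0.1 rad and linear speed of each of canister_2, canister_1, canister_3 below 0.02 m/s and angular speed of canister_2 below 0.15 rad/s and contact force between canister_2 and the fingers above 1 N and contact force between canister_2 and bowl below 0.05 N and height (world z) of canister_1 between -0.006 and 0.006 m and angle between each of canister_1, canister_3's own z axis and vertical below 0.08 rad and distance of each of canister_1, canister_3 from where it was at the start of the episode below 0.04 m and contact force between canister_1 and anything else between 0.7 and 2.6 N and contact force between each of canister_1, canister_3 and the fingers below 0.05 N and height (world z) of canister_3 between -0.006 and 0.006 m and contact force between canister_3 and anything else between 0.7 and 2.6 N) or (height (world z) of canister_3 between 0.115 and 0.19 m and horizontal distance between canister_3 and bowl below 0.03 m and angle between canister_3's own z axis and vertical below 0.1 rad and linear speed of each of canister_3, canister_1, canister_2 below 0.02 m/s and angular speed of canister_3 below 0.15 rad/s and contact force between canister_3 and the fingers above 1 N and contact force between canister_3 and bowl below 0.05 N and height (world z) of canister_1 between -0.006 and 0.006 m and angle between each of canister_1, canister_2's own z axis and vertical below 0.08 rad and distance of each of canister_1, canister_2 from where it was at the start of the episode below 0.04 m and contact force between canister_1 and anything else between 0.7 and 2.6 N and contact force between each of canister_1, canister_2 and the fingers below 0.05 N and height (world z) of canister_2 between -0.006 and 0.006 m and contact force between canister_2 and anything else between 0.7 and 2.6 N)) and distance of each of bowl, black_tin, white_tin, grey_timer, spoon from where it was at the start of the episode below 0.025 m and angle between bowl's own z axis and vertical below 0.1 rad); the arm keeps its last pose, push and grip.
It fails at once if a canister is tipped by more than 0.35 rad (angle between any of canister_1, canister_2, canister_3's own z axis and vertical above 0.35 rad).
It fails at once if the bowl or a bystander is pushed by more than 25 mm (distance of any of black_tin, white_tin, grey_timer, spoon, bowl from where it was at the start of the episode above 0.025 m).
It also fails if it takes over 61 s, if anything falls off the work surface, if the arm or the gripper's body presses on something with over 40 N, if the wrist force passes 120 N, or if a joint passes its speed limit or range.

## Working session

There is one attempt and no reset: what is moved stays moved. The work goes in short steps, Python scripts to look and compute and a tool call to move; the robot and the scene stay as the last step left them, time stands still between calls to the robot, and variables do not carry over. Pictures are saved under pics/ and viewed, and the job is handed in when it is done.

Besides the shell and the picture viewer there is one more tool, called after "Call:" as name(argument=value, ...) on one line, values as JSON. carry_out: Moves the arm, as the interface text tells. Its arguments: {"type":"object","properties":{"motion":{"type":"array"},"force":{"type":"number"}},"required":["motion"]}

```bash
ls -la; mkdir -p pics; python3 - <<'E'
from cell import readout, vision, order, arm
import cv2,numpy as np
print(readout.sense()); print([a for a in dir(arm) if a[0]!='_'])
for n in ("side","top","wrist"):
    ci=vision.camera_info(n); p,d=vision.camera(n)
    cv2.imwrite(f"pics/{n}0.png",p); np.savez(f"{n}0.npz",p=p,d=d,T=ci["cam_to_world"],v=ci["vfov"],c=(ci["cx"],ci["cy"]))
    print(n,ci)
E
```

```text
total 12
drwxr-xr-x  3 agent agent 4096 Dec  5 22:06 .
drwxr-xr-x 23 root  root  4096 Dec  5 22:06 ..
drwxr-xr-x  2 agent agent 4096 Dec  5 22:06 pics
{'time': 0.0, 'q': array([66.68073582, 30.77757728, -0.25632254, 88.16888135,  0.14818359,
       61.1527255 , -4.07953712]), 'joint_velocities': array([ 0.10784132,  0.01149434, -0.01574802, -0.06220104,  0.07525846,
       -0.03693866,  0.03772864]), 'effort': array([-9.64440960e-05, -5.70972347e+01,  9.91313383e-01, -2.51600665e+01,
       -5.62219752e-02,  1.78801152e-02,  1.08017739e-04]), 'eef_pos': array([ 0.2170605 , -0.61204135,  0.2378502 ]), 'tcp_rot': array([-1.79901295e+02,  5.54612694e-03,  1.95316747e+01]), 'ft_force': array([ 0.0217423 ,  0.50856379, -0.04578993]), 'moment': array([ 0.03498618, -0.0003399 , -0.02228449]), 'finger_gap': 0.9983167728724561}
['IKError', 'grip_point_offset']
side {'vfov': 45.93335551977069, 'cx': 252.09427557991387, 'cy': 188.65771426379294, 'cam_to_world': array([[-0.99948131,  0.02847782, -0.01503739,  0.58616723],
       [ 0.02527934,  0.40449752, -0.91418965,  1.1918685 ],
       [-0.01995154, -0.9140956 , -0.40500762,  0.60376753],
       [ 0.        ,  0.        ,  0.        ,  1.        ]])}
top {'vfov': 54.64089901039704, 'cx': 256.34379140805123, 'cy': 193.79061466926183, 'cam_to_world': array([[-0.02506476, -0.98659896,  0.16122733,  0.42447627],
       [-0.99967191,  0.02558745,  0.00116614, -0.10529253],
       [-0.00527591, -0.1611452 , -0.98691661,  0.98799166],
       [ 0.        ,  0.        ,  0.        ,  1.        ]])}
wrist {'vfov': 58.65121386317584, 'cx': 253.07528231127338, 'cy': 192.4493858023381, 'cam_to_world': array([[ 0.33483759, -0.89150397, -0.30513024,  0.29679171],
       [-0.94227386, -0.31746106, -0.10648212, -0.58372729],
       [-0.00193774,  0.32317047, -0.94633878,  0.38364511],
       [ 0.        ,  0.        ,  0.        ,  1.        ]])}
```

View pics/side0.png

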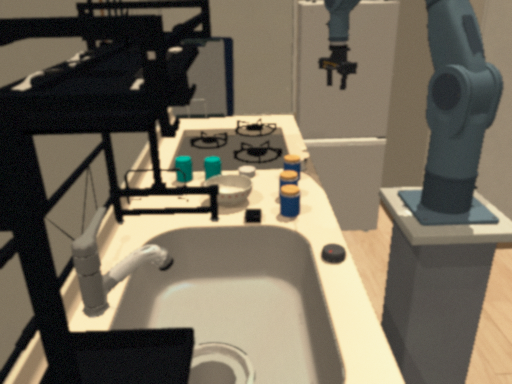

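View pics/top0.png

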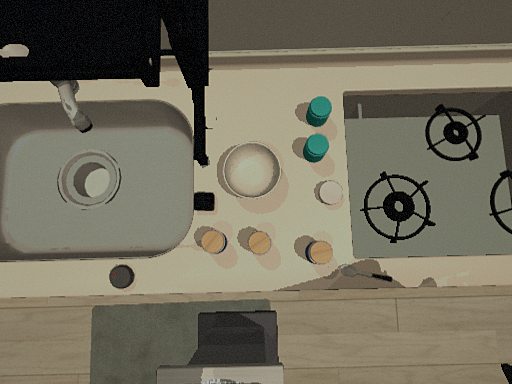

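View pics/wrist0.png

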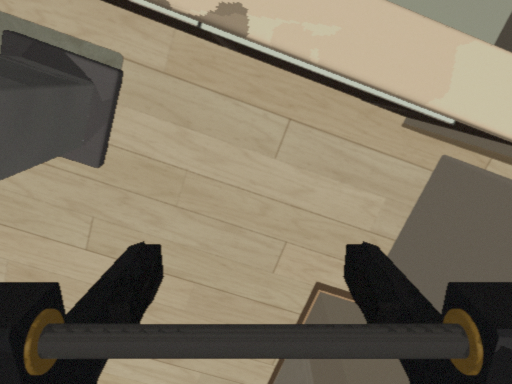

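The side view shows three blue canisters with wooden lids at about (290,203), (288,182) and (292,162). Two turquoise look-alikes stand at (184,168) and (212,166), and the bowl is at (233,190). In the top view the lids are at (213,240), (259,242) and (320,252), the bowl is at (252,169), and the black rack is at x<210. Next I'll measure.

```bash
cat > h.py <<'E'
import numpy as np,cv2
def load(n):
    z=np.load(n); return z['p'],z['d'],z['T'],float(z['v']),z['c']
def ray(T,v,c,uv,H=384):
    f=H/2/np.tan(np.radians(v)/2)
    d=T[:3,:3]@np.array([(uv[0]-c[0])/f,(uv[1]-c[1])/f,1.]); return T[:3,3],d
def onplane(T,v,c,uv,z):
    o,d=ray(T,v,c,uv); return o+d*(z-o[2])/d[2]
def cloud(p,d,T,v,c):
    f=384/2/np.tan(np.radians(v)/2); V,U=np.mgrid[0:384,0:512]
    P=np.stack([(U-c[0])/f*d,(V-c[1])/f*d,d],-1)
    W=P@T[:3,:3].T+T[:3,3]; W[d<=0]=np.nan; return W
def tri(a,b):
    (o1,d1),(o2,d2)=a,b
    s=np.linalg.lstsq(np.stack([d1,-d2],1),o2-o1,rcond=None)[0]
    x,y=o1+s[0]*d1,o2+s[1]*d2; return (x+y)/2,np.linalg.norm(x-y)
E
python3 - <<'E'
from h import *
np.set_printoptions(precision=4,suppress=True)
out={}
for n in ("top","side"):
    p,d,T,v,c=load(n+"0.npz"); hsv=cv2.cvtColor(p,cv2.COLOR_BGR2HSV); W=cloud(p,d,T,v,c)
    m=cv2.inRange(hsv,(8,90,100),(22,255,255)); 
    k,l,s,ce=cv2.connectedComponentsWithStats(m)
    out[n]=[]
    for i in range(1,k):
        if s[i,4]>60:
            w=W[l==i]; print(n,'lid',s[i],ce[i],'depth med',np.nanmedian(w,0), 'plane .08',onplane(T,v,c,ce[i],.08))
            out[n].append((ce[i],ray(T,v,c,ce[i])))
    m=cv2.inRange(hsv,(100,90,30),(125,255,255)); k,l,s,ce=cv2.connectedComponentsWithStats(m)
    for i in range(1,k):
        if s[i,4]>40: print(n,'blue',s[i],ce[i],np.nanmedian(W[l==i],0))
    np.save(n+"W.npy",W)
# rack + bowl from top
W=np.load("topW.npy")
for (u,v) in [(252,169),(224,170),(281,170),(252,141),(252,197),(205,201),(202,130),(205,160),(185,100),(205,60),(195,140),(240,60),(240,230),(330,192),(317,110),(316,148),(121,276),(370,273),(300,280)]: print((u,v),W[v,u])
E
```

```text
top lid [201 230  23  23 392] [212.1173 241.1224] depth med [0.4593 0.0062 0.0802] plane .08 [0.4593 0.006  0.08  ]
top lid [248 232  23  22 387] [258.8424 242.3824] depth med [ 0.4536 -0.1074  0.0803] plane .08 [ 0.4534 -0.1073  0.08  ]
top lid [310 241  22  23 396] [320.5934 252.0177] depth med [ 0.4266 -0.2553  0.0802] plane .08 [ 0.4266 -0.2555  0.08  ]
side lid [283 153  18  10 135] [291.3185 157.7556] depth med [ 0.4226 -0.2459  0.0767] plane .08 [ 0.4287 -0.2371  0.08  ]
side lid [279 170  19  10 156] [288.1218 174.5577] depth med [ 0.4518 -0.0972  0.0771] plane .08 [ 0.454 -0.089  0.08 ]
side lid [280 184  21  12 188] [289.734 189.5  ] depth med [0.459  0.0176 0.0774] plane .08 [0.4604 0.023  0.08  ]
side lid [ 342  200   51  124 2542] [372.9626 255.8222] depth med [-0.1349 -1.1026 -0.8513] plane .08 [0.3199 0.3787 0.08  ]
side lid [ 466  242   46  142 4359] [494.7515 324.7942] depth med [-0.5349 -0.4058 -0.85  ] plane .08 [0.1751 0.6008 0.08  ]
side blue [224  39   8  76 315] [228.6984  72.8921] [ 0.6525 -1.1091  0.2243]
side blue [284 164  16   8  74] [292.2973 166.8378] [ 0.4239 -0.2286  0.0505]
side blue [281 197  18  19 295] [289.3254 205.9695] [0.463  0.0342 0.0339]
(252, 169) [ 0.6518 -0.0941  0.0119]
(224, 170) [ 0.6401 -0.023   0.059 ]
(281, 170) [ 0.6505 -0.1731 -0.0034]
(252, 141) [ 0.7335 -0.0959  0.0005]
(252, 197) [ 0.5679 -0.093   0.0613]
(205, 201) [0.5666 0.0312 0.0222]
(202, 130) [0.7326 0.0265 0.1043]
(205, 160) [0.6688 0.0262 0.0551]
(185, 100) [0.8577 0.0895 0.0012]
(205, 60) [ 0.7824 -0.0157  0.3489]
(195, 140) [0.7078 0.0441 0.1028]
(240, 60) [ 0.9585 -0.0682  0.0296]
(240, 230) [ 0.4897 -0.0584  0.0012]
(330, 192) [ 0.5816 -0.2975  0.0249]
(317, 110) [ 0.7857 -0.2649  0.0826]
(316, 148) [ 0.6864 -0.2579  0.0784]
(121, 276) [0.3793 0.2445 0.0254]
(370, 273) [ 0.3703 -0.391   0.0109]
(300, 280) [ 0.3566 -0.2114  0.0023]
```

```bash
python3 - <<'E'
from h import *
p=cv2.imread("pics/top0.png"); cv2.imwrite("pics/topcrop.png",cv2.resize(p[90:300,150:400],None,fx=3,fy=2.8,interpolation=cv2.INTER_CUBIC))
p=cv2.imread("pics/side0.png"); cv2.imwrite("pics/sidecrop.png",cv2.resize(p[110:270,90:350],None,fx=3,fy=3,interpolation=cv2.INTER_CUBIC))
E
```

```text
(no output)
```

View pics/topcrop.png

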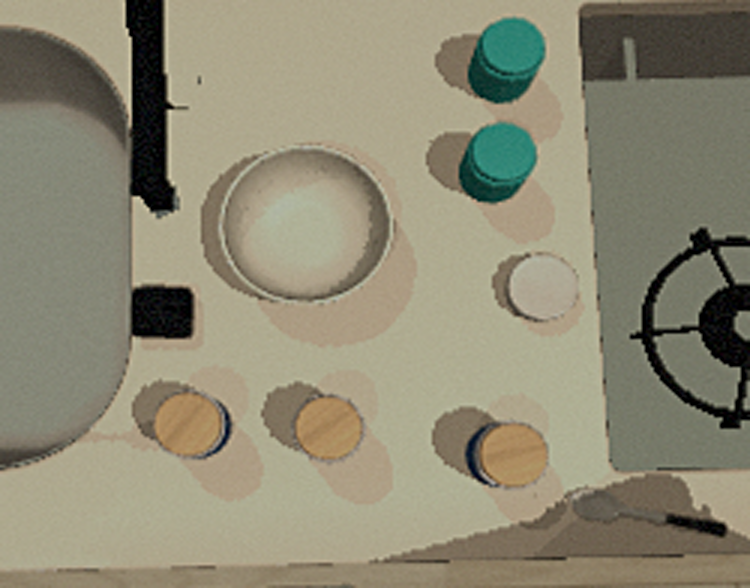

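View pics/sidecrop.png

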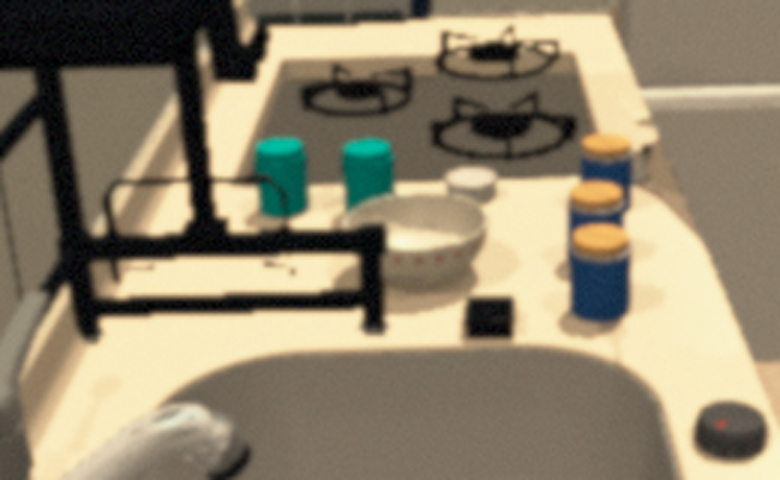

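```bash
python3 - <<'E'
from h import *
np.set_printoptions(precision=4,suppress=True)
W=np.load("topW.npy"); S=np.load("sideW.npy")
r=W[130:205,215:290].reshape(-1,3); m=(r[:,2]>.056)&(r[:,2]<.066); r=r[m]
(cx,cy),R=cv2.minEnclosingCircle(r[:,:2].astype(np.float32)); print('bowl depth rim',len(r),cx,cy,R)
A=np.c_[2*r[:,:2],np.ones(len(r))]; s=np.linalg.lstsq(A,(r[:,:2]**2).sum(1),rcond=None)[0]; print('lsq',s[:2],np.sqrt(s[2]+s[0]**2+s[1]**2))
# side view rim
q=S[150:215,200:262].reshape(-1,3); q=q[(q[:,2]>.056)&(q[:,2]<.066)&(abs(q[:,0]-.65)<.1)&(abs(q[:,1]+.095)<.1)]
(cx,cy),R=cv2.minEnclosingCircle(q[:,:2].astype(np.float32)); print('bowl side',len(q),cx,cy,R)
# obstacles
for n,X in (('top',W),('side',S)):
    X=X.reshape(-1,3)
    for z0,z1 in ((.09,.2),(.2,.3),(.3,.45),(.45,.7)):
        s=X[(X[:,2]>z0)&(X[:,2]<z1)&(X[:,0]>.35)&(X[:,0]<1.0)&(X[:,1]>-.4)&(X[:,1]<.5)]
        if len(s): 
            print(n,z0,z1,len(s),'min',np.percentile(s,1,axis=0),'max',s.max(0)); f=s[s[:,0]<.75]; print('   x<.75: ',len(f), f[:,1].min() if len(f) else None)
# canister from blue body + lid both views triangulation
L={'A':((212.1,241.1),(289.7,189.5)),'B':((258.8,242.4),(288.1,174.6)),'C':((320.6,252),(291.3,157.8))}
t=load('top0.npz');sd=load('side0.npz')
for k,(a,b) in L.items(): print(k,tri(ray(*t[2:],a),ray(*sd[2:],b)))
E
```

```text
bowl depth rim 318 0.6399003267288208 -0.09297142922878265 0.07522083818912506
lsq [ 0.6394 -0.0936] 0.07241378128323304
bowl side 100 0.6354002952575684 -0.09056861698627472 0.07656516879796982
top 0.09 0.2 5817 min [ 0.6704 -0.3949  0.0908] max [0.9798 0.3935 0.2   ]
   x<.75:  358 0.020776722672871256
top 0.2 0.3 2459 min [ 0.9739 -0.3952  0.2006] max [0.9791 0.0957 0.2583]
   x<.75:  0 None
top 0.3 0.45 2069 min [ 0.7396 -0.0197  0.3299] max [0.9178 0.0456 0.4499]
   x<.75:  847 -0.020495196559578488
top 0.45 0.7 14110 min [ 0.6598 -0.0179  0.4597] max [0.8291 0.2863 0.5869]
   x<.75:  8726 -0.019606891171612975
side 0.09 0.2 7346 min [ 0.681  -0.3274  0.0906] max [0.9758 0.4741 0.2   ]
   x<.75:  250 0.02336366266544898
side 0.2 0.3 3168 min [ 0.8159 -0.0959  0.2009] max [0.9763 0.4732 0.3   ]
   x<.75:  0 None
side 0.3 0.45 1058 min [0.669  0.0134 0.3004] max [0.9763 0.4883 0.4499]
   x<.75:  222 -0.003788522124602567
side 0.45 0.7 10519 min [ 0.6621 -0.2193  0.4587] max [0.977  0.4999 0.594 ]
   x<.75:  2055 -0.006831797920208826
A (array([0.4592, 0.0069, 0.0728]), np.float64(0.0007702034827509317))
B (array([ 0.4529, -0.1071,  0.0725]), np.float64(0.0013402290731023506))
C (array([ 0.4266, -0.2568,  0.0726]), np.float64(1.1811372056095447e-05))
```

```bash
cat > g.py <<'E'
import sys,numpy as np
from scipy.spatial.transform import Rotation as Ro
from cell import readout
def rel(x,y,z,yaw):
    s=readout.sense(); R=Ro.from_euler('xyz',s['tcp_rot'],degrees=True); T=Ro.from_euler('xyz',[180,0,yaw],degrees=True)
    d=R.inv().apply(np.array([x,y,z])-s['eef_pos'])*100; w=(R.inv()*T).as_rotvec(degrees=True)
    print('t',round(s['time'],2),'pos',s['eef_pos'].round(4),s['tcp_rot'].round(2),'q',s['q'].round(1),'gap',round(s['finger_gap'],3),'F',s['ft_force'].round(2),'M',s['moment'].round(2))
    print('shift cm',d.round(2),'turn',w.round(2),'rows>=',round(np.linalg.norm(d)/4.17,1),round(np.linalg.norm(w)/7.16,1))
if __name__=='__main__': rel(*map(float,sys.argv[1:5]))
E
python3 g.py 0.4266 -0.256 0.20 90
```

```text
t 0.15 pos [ 0.2171 -0.6122  0.2381] [-1.7993e+02  1.0000e-02  1.9530e+01] q [66.7 30.8 -0.3 88.2  0.2 61.2 -4.1] gap 1.002 F [-0.23 -0.27  0.32] M [-0.    0.03 -0.07]
shift cm [ 31.65 -26.56   3.84] turn [-7.000e-02 -4.000e-02 -7.047e+01] rows>= 10.0 9.8
```

Call:
carry_out(motion=[31.6, -26.5, 3.8, 0, 0, -70.5, 8.8, 31.6, -26.5, 3.8, 0, 0, -70.5, 8.8, 31.6, -26.5, 3.8, 0, 0, -70.5, 8.8, 31.6, -26.5, 3.8, 0, 0, -70.5, 8.8, 31.6, -26.5, 3.8, 0, 0, -70.5, 8.8, 31.6, -26.5, 3.8, 0, 0, -70.5, 8.8, 31.6, -26.5, 3.8, 0, 0, -70.5, 8.8, 31.6, -26.5, 3.8, 0, 0, -70.5, 8.8], force=30)

```text
time: 0.82
eef_pos: [0.3861, -0.3247, 0.208]
tcp_rot: [180.0, 0.0, 77.2]
ft_force: [0.1, 0.7, -0.7]
finger_gap: 0.999
```

```bash
python3 g.py 0.4266 -0.256 0.20 90
```

```text
t 0.82 pos [ 0.3861 -0.3247  0.208 ] [1.800e+02 2.000e-02 7.717e+01] q [ 50.4  20.1 -18.8 110.7   8.3  50.5  14.6] gap 0.999 F [ 0.05  0.72 -0.72] M [-0.02 -0.1   0.03]
shift cm [7.6  2.42 0.8 ] turn [ -0.     0.02 -12.83] rows>= 1.9 1.8
```

Call:
carry_out(motion=[7.6, 2.4, 0.8, 0, 0, -12.8, 8.8, 7.6, 2.4, 0.8, 0, 0, -12.8, 8.8, 7.6, 2.4, 0.8, 0, 0, -12.8, 8.8, 7.6, 2.4, 0.8, 0, 0, -12.8, 8.8])

```text
time: 1.15
eef_pos: [0.4272, -0.2559, 0.1999]
tcp_rot: [-180.0, -0.1, 89.9]
ft_force: [0.2, -0.5, -0.3]
finger_gap: 0.996
```

```bash
python3 g.py 0.4266 -0.256 0.03 90; python3 - <<'E'
from cell import vision
import cv2,numpy as np
from h import *
np.set_printoptions(precision=4,suppress=True)
n='wrist';ci=vision.camera_info(n); p,d=vision.camera(n)
cv2.imwrite("pics/wrist1.png",p)
T,v,c=ci["cam_to_world"],ci["vfov"],(ci["cx"],ci["cy"]); W=cloud(p,d,T,v,c)
hsv=cv2.cvtColor(p,cv2.COLOR_BGR2HSV)
m=cv2.inRange(hsv,(8,80,80),(24,255,255))&((np.nan_to_num(W[...,2])>.05).astype(np.uint8)*255)
k,l,s,ce=cv2.connectedComponentsWithStats(m)
for i in range(1,k):
    if s[i,4]>200:
        w=W[l==i]; w=w[w[:,2]>.075]; print(s[i],ce[i],np.nanmedian(w,0),cv2.minEnclosingCircle(w[:,:2].astype(np.float32)))
print(T)
E
```

```text
t 1.15 pos [ 0.4272 -0.2559  0.1999] [-1.7999e+02 -5.0000e-02  8.9870e+01] q [ 44.8  20.7 -23.1 111.8  10.4  49.5  16.1] gap 0.996 F [ 0.21 -0.47 -0.28] M [-0.06 -0.12 -0.03]
shift cm [-0.03 -0.06 16.99] turn [-0.01 -0.05 -0.13] rows>= 4.1 0.0
[ 257    0   67   21 1007] [289.1539   8.0427] [ 0.453  -0.126   0.0796] ((0.4531390964984894, -0.12108270823955536), 0.022983018308877945)
[ 220  150   66   66 3337] [252.442  182.4408] [ 0.4272 -0.2535  0.0797] ((0.4269670248031616, -0.2550956606864929), 0.027453061193227768)
[ 25 316  17  59 351] [ 30.7037 348.0142] [ 0.3765 -0.2291  0.2839] ((0.3766140937805176, -0.23160940408706665), 0.006889075040817261)
[[ 1.     -0.0017 -0.0003  0.4274]
 [-0.0017 -0.9467 -0.3222 -0.1712]
 [ 0.0003  0.3222 -0.9467  0.3457]
 [ 0.      0.      0.      1.    ]]
```

View pics/wrist1.png

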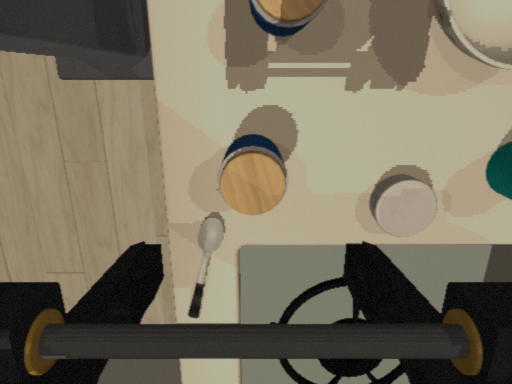

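The wrist view shows the third canister's lid at (252,182), centred at (0.427,-0.2545) with its top at 0.080. The spoon is at (212,220), 50 mm clear of the finger. Descending.

Call:
carry_out(motion=[0.1, 0, 4, 0, 0, 0, 8.8, 0.1, 0, 8, 0, 0, 0, 8.8, 0.1, 0, 12, 0, 0, 0, 8.8, 0.1, 0, 15, 0, 0, 0, 8.8, 0.1, 0, 17, 0, 0, 0, 8.8, 0.1, 0, 17, 0, 0, 0, 8.8])

```text
time: 1.7
eef_pos: [0.4227, -0.2577, 0.0265]
tcp_rot: [-179.6, -0.1, 89.4]
ft_force: [0.2, 1.2, -0.0]
finger_gap: 0.999
```

Call:
carry_out(motion=[0, 0, 0, 0, 0, 0, 7.5, 0, 0, 0, 0, 0, 0, 6.5, 0, 0, 0, 0, 0, 0, 5, 0, 0, 0, 0, 0, 0, 5, 0, 0, 0, 0, 0, 0, 5, 0, 0, 0, 0, 0, 0, 5], force=30)

```text
time: 2.2
eef_pos: [0.427, -0.2578, 0.0314]
tcp_rot: [179.9, 0.1, 89.6]
ft_force: [-1.6, -0.8, 9.1]
finger_gap: 0.667
```

```bash
python3 g.py 0.4266 -0.256 0.03 90
```

```text
t 2.2 pos [ 0.427  -0.2578  0.0314] [1.7991e+02 9.0000e-02 8.9610e+01] q [ 38.9  36.8 -16.2 116.6  20.2  29.1   7.5] gap 0.667 F [-1.61 -0.8   9.09] M [-0.07  0.29  0.01]
shift cm [ 0.18 -0.05  0.14] turn [ 0.09  0.09 -0.39] rows>= 0.1 0.1
```

Call:
carry_out(motion=[0, 0, 0, 0, 0, 0, 5, 0, 0, 0, 0, 0, 0, 5, 0, 0, 0, 0, 0, 0, 5])

```text
time: 2.45
eef_pos: [0.4271, -0.2578, 0.0314]
tcp_rot: [179.9, 0.1, 89.6]
ft_force: [-1.1, -0.4, 6.9]
finger_gap: 0.672
```

Call:
carry_out(motion=[0, 0, -0.5, 0, 0, 0, 5, 0, 0, -1, 0, 0, 0, 5, 0, 0, -1.5, 0, 0, 0, 5, 0, 0, -2, 0, 0, 0, 5, 0, 0, -2, 0, 0, 0, 5, 0, 0, -2, 0, 0, 0, 5, 0, 0, -2, 0, 0, 0, 5, 0, 0, -2, 0, 0, 0, 5])

```text
time: 3.12
eef_pos: [0.4261, -0.257, 0.0499]
tcp_rot: [-180.0, -0.0, 89.6]
ft_force: [-1.0, -0.2, -1.3]
finger_gap: 0.668
```

Call:
carry_out(motion=[0, 0, 0, 0, 0, 0, 5, 0, 0, 0, 0, 0, 0, 5])

```text
time: 3.28
eef_pos: [0.4262, -0.2569, 0.0499]
tcp_rot: [-180.0, -0.0, 89.6]
ft_force: [-0.0, 0.8, -1.6]
finger_gap: 0.673
```

```bash
python3 g.py 0.427 -0.257 0.03 90
```

```text
t 3.28 pos [ 0.4262 -0.2569  0.0499] [-1.7998e+02 -1.0000e-02  8.9630e+01] q [ 39.8  34.8 -17.4 116.5  19.1  31.3   8.5] gap 0.673 F [-0.01  0.8  -1.64] M [-0.02 -0.13  0.02]
shift cm [-0.01  0.08  1.99] turn [-0.02 -0.01 -0.37] rows>= 0.5 0.1
```

```bash
python3 - <<'E'
from cell import vision,readout
import cv2,numpy as np
p,d=vision.camera('side'); cv2.imwrite("pics/side1.png",cv2.resize(p[130:270,200:360],None,fx=4,fy=4,interpolation=cv2.INTER_CUBIC))
for i in range(5):
    print(readout.sense()['ft_force'].round(2)); vision.camera('top')
E
```

```text
[-0.    0.5   0.03]
[ 0.63  0.17 -1.29]
[-0.36  0.2  -1.6 ]
[-0.07  0.92 -1.75]
[ 0.24  0.29 -1.88]
```

View pics/side1.png

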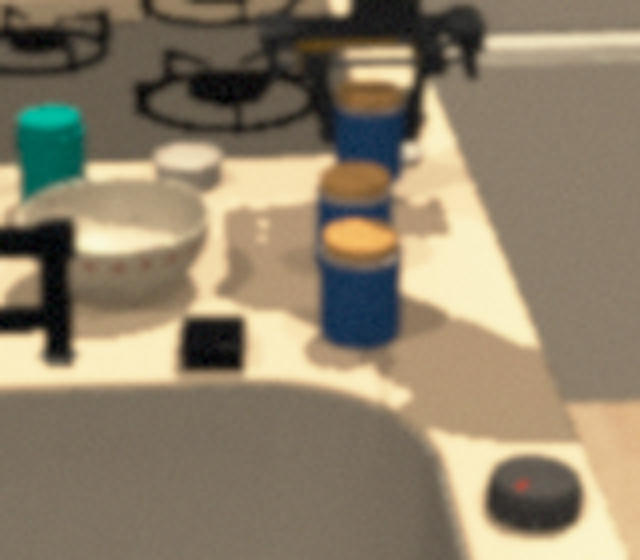

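The side view shows the far canister raised (crop (368,130)), and the load is about 1.5 N, so it's empty. Putting it back down.

Call:
carry_out(motion=[0, 0, 0.5, 0, 0, 0, 5, 0, 0, 1, 0, 0, 0, 5, 0, 0, 1.5, 0, 0, 0, 5, 0, 0, 1.8, 0, 0, 0, 5, 0, 0, 1.9, 0, 0, 0, 5, 0, 0, 1.9, 0, 0, 0, 5])

```text
time: 4.08
eef_pos: [0.4259, -0.2568, 0.0314]
tcp_rot: [-179.9, -0.0, 89.6]
ft_force: [-3.4, 0.9, 10.5]
finger_gap: 0.675
```

Call:
carry_out(motion=[0, 0, 0, 0, 0, 0, 6, 0, 0, 0, 0, 0, 0, 6.5, 0, 0, 0, 0, 0, 0, 7.5, 0, 0, 0, 0, 0, 0, 8.8, 0, 0, 0, 0, 0, 0, 8.8, 0, 0, 0, 0, 0, 0, 8.8])

```text
time: 4.58
eef_pos: [0.4264, -0.2571, 0.031]
tcp_rot: [180.0, -0.0, 89.6]
ft_force: [0.7, -0.0, 0.3]
finger_gap: 0.994
```

Call:
carry_out(motion=[0, 0, -4, 0, 0, 0, 8.8, 0, 0, -8, 0, 0, 0, 8.8, 0, 0, -12, 0, 0, 0, 8.8, 0, 0, -12, 0, 0, 0, 8.8])

```text
time: 4.92
eef_pos: [0.4303, -0.2589, 0.1576]
tcp_rot: [179.5, 0.3, 89.6]
ft_force: [1.5, -0.7, 0.4]
finger_gap: 1.002
```

```bash
python3 g.py 0.4535 -0.107 0.15 90
```

```text
t 4.92 pos [ 0.4303 -0.2589  0.1576] [179.46   0.31  89.61] q [ 44.1  24.4 -22.5 113.6  13.3  43.8  13.5] gap 1.002 F [ 1.47 -0.7   0.36] M [-0.07 -0.12  0.02]
shift cm [15.21  2.21  0.7 ] turn [ 0.54  0.31 -0.38] rows>= 3.7 0.1
```

Call:
carry_out(motion=[4, 0.7, 0, 0, 0, 0, 8.8, 8, 1.5, 0, 0, 0, 0, 8.8, 12, 2.2, 0, 0, 0, 0, 8.8, 15, 2.7, 0, 0, 0, 0, 8.8, 15, 2.7, 0, 0, 0, 0, 8.8, 15, 2.7, 0, 0, 0, 0, 8.8, 15, 2.7, 0, 0, 0, 0, 8.8])

```text
time: 5.5
eef_pos: [0.4541, -0.1081, 0.151]
tcp_rot: [-180.0, 0.0, 89.6]
ft_force: [0.0, -0.3, -0.3]
finger_gap: 0.998
```

```bash
cat > wl.py <<'E'
import sys
from cell import vision,readout
import cv2,numpy as np
from h import *
np.set_printoptions(precision=4,suppress=True)
n='wrist';ci=vision.camera_info(n); p,d=vision.camera(n)
cv2.imwrite(f"pics/{sys.argv[1]}.png",p)
T,v,c=ci["cam_to_world"],ci["vfov"],(ci["cx"],ci["cy"]); W=cloud(p,d,T,v,c)
hsv=cv2.cvtColor(p,cv2.COLOR_BGR2HSV)
z=np.nan_to_num(W[...,2]); m=cv2.inRange(hsv,(6,70,50),(26,255,255))&(((z>.072)&(z<.09)).astype(np.uint8)*255)
k,l,s,ce=cv2.connectedComponentsWithStats(m)
for i in range(1,k):
    if s[i,4]>200:
        w=W[l==i]; print(s[i],ce[i],np.nanmedian(w,0),cv2.minEnclosingCircle(w[:,:2].astype(np.float32)))
E
python3 wl.py wrist2;  python3 g.py 0.4535 -0.107 0.03 90
```

```text
[ 215    0   94   71 5482] [261.5206  30.3947] [0.4595 0.0022 0.0797] ((0.45976293087005615, 0.007196774706244469), 0.027305947616696358)
[ 213  164   79   77 4716] [252.4262 202.2   ] [ 0.4537 -0.1043  0.0796] ((0.45378443598747253, -0.10641409456729889), 0.027460530400276184)
[ 188  359   66   25 1594] [220.5521 370.8664] [ 0.4267 -0.2513  0.0796] ((0.42607077956199646, -0.25327321887016296), 0.027571281418204308)
t 5.55 pos [ 0.454  -0.1086  0.151 ] [-1.7998e+02  4.0000e-02  8.9520e+01] q [ 28.6  22.6 -24.8 118.1  14.   42.   -5.5] gap 0.999 F [ 0.01 -0.96 -0.48] M [-0.08 -0.05 -0.04]
shift cm [ 0.17 -0.05 12.1 ] turn [-0.02  0.04 -0.48] rows>= 2.9 0.1
```

View pics/wrist2.png

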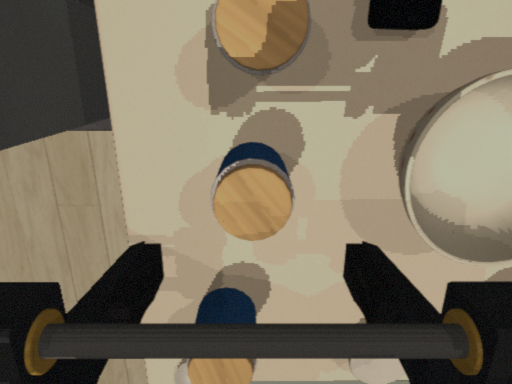

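The picture shows B's lid at (252,202), A's at (261,25) and C standing at (220,345), still at its start. B's centre is (0.4538,-0.1065). Descending.

Call:
carry_out(motion=[0.2, 0, 3, 0, 0, 0, 8.8, 0.2, 0, 6, 0, 0, 0, 8.8, 0.2, 0, 9, 0, 0, 0, 8.8, 0.2, 0, 11, 0, 0, 0, 8.8, 0.2, 0, 12, 0, 0, 0, 8.8, 0.2, 0, 12, 0, 0, 0, 8.8, 0.2, 0, 12, 0, 0, 0, 8.8])

```text
time: 6.13
eef_pos: [0.4544, -0.1061, 0.0313]
tcp_rot: [-180.0, 0.0, 89.5]
ft_force: [0.6, 0.6, -0.1]
finger_gap: 0.994
```

Call:
carry_out(motion=[0, 0, 0, 0, 0, 0, 7.5, 0, 0, 0, 0, 0, 0, 6.5, 0, 0, 0, 0, 0, 0, 5, 0, 0, 0, 0, 0, 0, 5, 0, 0, 0, 0, 0, 0, 5, 0, 0, 0, 0, 0, 0, 5, 0, 0, 0, 0, 0, 0, 5], force=30)

```text
time: 6.72
eef_pos: [0.4545, -0.1054, 0.0317]
tcp_rot: [180.0, 0.0, 89.6]
ft_force: [-2.7, 0.2, 7.0]
finger_gap: 0.67
```

Call:
carry_out(motion=[0, 0, -0.5, 0, 0, 0, 5, 0, 0, -1, 0, 0, 0, 5, 0, 0, -1.5, 0, 0, 0, 5, 0, 0, -2, 0, 0, 0, 5, 0, 0, -2, 0, 0, 0, 5, 0, 0, -2, 0, 0, 0, 5, 0, 0, -2, 0, 0, 0, 5, 0, 0, -2, 0, 0, 0, 5])

```text
time: 7.38
eef_pos: [0.4542, -0.1052, 0.051]
tcp_rot: [-180.0, -0.0, 89.6]
ft_force: [-0.6, -0.9, -1.4]
finger_gap: 0.672
```

```bash
python3 g.py 0.4535 -0.107 0.03 90;  python3 - <<'E'
from cell import vision,readout
for i in range(6):
    vision.camera('top'); s=readout.sense(); print(s['ft_force'].round(2),s['finger_gap'])
E
```

```text
t 7.38 pos [ 0.4542 -0.1052  0.051 ] [-179.98   -0.     89.62] q [ 23.4  33.  -19.4 120.9  21.7  29.4 -12.6] gap 0.672 F [-0.64 -0.89 -1.43] M [ 0.02 -0.12 -0.04]
shift cm [-0.18 -0.07  2.1 ] turn [-0.02 -0.   -0.38] rows>= 0.5 0.1
[ 0.88 -0.96 -2.17] 0.6708276152521256
[ 0.16 -0.22 -1.54] 0.672617508194242
[ 0.41 -1.26 -1.06] 0.6695469604574722
[-0.21 -0.37 -1.76] 0.6733701974023648
[ 0.88  0.54 -1.36] 0.6710074955394089
[ 0.44 -0.2  -0.99] 0.6712924788378862
```

B also weighs about 1.5 N, so it's empty. Putting it down and moving to A.

Call:
carry_out(motion=[0, 0, 0.5, 0, 0, 0, 5, 0, 0, 1, 0, 0, 0, 5, 0, 0, 1.5, 0, 0, 0, 5, 0, 0, 1.8, 0, 0, 0, 5, 0, 0, 1.9, 0, 0, 0, 5, 0, 0, 1.9, 0, 0, 0, 5])

```text
time: 8.18
eef_pos: [0.454, -0.1051, 0.0318]
tcp_rot: [-179.9, 0.0, 89.6]
ft_force: [-0.0, 0.5, 0.0]
finger_gap: 0.675
```

Call:
carry_out(motion=[0, 0, 0, 0, 0, 0, 6, 0, 0, 0, 0, 0, 0, 6.5, 0, 0, 0, 0, 0, 0, 7.5, 0, 0, 0, 0, 0, 0, 8.8, 0, 0, 0, 0, 0, 0, 8.8, 0, 0, 0, 0, 0, 0, 8.8])

```text
time: 8.68
eef_pos: [0.4544, -0.1053, 0.0322]
tcp_rot: [180.0, 0.0, 89.6]
ft_force: [-0.0, 0.5, -1.0]
finger_gap: 0.989
```

Call:
carry_out(motion=[0, 0, -4, 0, 0, 0, 8.8, 0, 0, -8, 0, 0, 0, 8.8, 0, 0, -12, 0, 0, 0, 8.8, 0, 0, -12, 0, 0, 0, 8.8, 0, 0, -12, 0, 0, 0, 8.8, 0, 0, -12, 0, 0, 0, 8.8])

```text
time: 9.18
eef_pos: [0.454, -0.1054, 0.1519]
tcp_rot: [-180.0, 0.0, 89.6]
ft_force: [-0.6, -0.6, 0.4]
finger_gap: 1.002
```

```bash
python3 g.py 0.4597 0.0068 0.15 90
```

```text
t 9.18 pos [ 0.454  -0.1054  0.1519] [-1.7999e+02  2.0000e-02  8.9610e+01] q [ 28.9  22.6 -25.7 118.2  14.4  42.2  -6.2] gap 1.002 F [-0.64 -0.63  0.43] M [-0.09 -0.07  0.03]
shift cm [11.23  0.5   0.19] turn [-0.01  0.02 -0.39] rows>= 2.7 0.1
```

Call:
carry_out(motion=[3.5, 0.2, 0.1, 0, 0, 0, 8.8, 7, 0.4, 0.1, 0, 0, 0, 8.8, 10, 0.5, 0.1, 0, 0, 0, 8.8, 11.2, 0.5, 0.1, 0, 0, 0, 8.8, 11.2, 0.5, 0.1, 0, 0, 0, 8.8, 11.2, 0.5, 0.1, 0, 0, 0, 8.8, 11.2, 0.5, 0.1, 0, 0, 0, 8.8])

```text
time: 9.77
eef_pos: [0.4593, 0.0054, 0.1501]
tcp_rot: [-179.9, 0.0, 89.6]
ft_force: [-0.3, -0.8, -0.8]
finger_gap: 0.998
```

```bash
python3 wl.py wrist3;  python3 g.py 0.4597 0.0068 0.03 90
```

```text
[ 215  163   79   77 4774] [254.1927 201.5589] [0.46   0.0099 0.0796] ((0.45998361706733704, 0.0077341762371361256), 0.02759821154177189)
[218 305  62  19 829] [248.3209 316.0133] [ 0.4547 -0.0845  0.0787] ((0.454878032207489, -0.09366200864315033), 0.024286558851599693)
[226 359  46   8 257] [248.5603 361.7004] [ 0.455  -0.1273  0.0796] ((0.4546414017677307, -0.12504102289676666), 0.01817472092807293)
t 9.82 pos [0.4595 0.0052 0.1504] [-1.799e+02  4.000e-02  8.951e+01] q [ 16.6  22.5 -27.4 119.   15.3  41.9 -21. ] gap 0.997 F [-0.55 -0.85  0.54] M [-0.03 -0.05  0.03]
shift cm [ 0.17  0.04 12.04] turn [-0.1   0.04 -0.49] rows>= 2.9 0.1
```

View pics/wrist3.png

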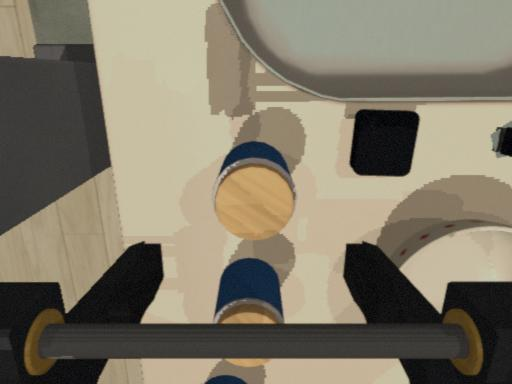

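The picture shows A's lid at (254,201), the black tin clear at (385,143), and B standing at (248,315). Descending on A.

Call:
carry_out(motion=[0.2, 0, 3, 0, 0, 0, 8.8, 0.2, 0, 6, 0, 0, 0, 8.8, 0.2, 0, 9, 0, 0, 0, 8.8, 0.2, 0, 11, 0, 0, 0, 8.8, 0.2, 0, 12, 0, 0, 0, 8.8, 0.2, 0, 12, 0, 0, 0, 8.8, 0.2, 0, 12, 0, 0, 0, 8.8])

```text
time: 10.4
eef_pos: [0.4602, 0.0081, 0.0313]
tcp_rot: [-180.0, 0.0, 89.6]
ft_force: [-0.3, -1.1, -0.3]
finger_gap: 0.998
```

Call:
carry_out(motion=[0, 0, 0, 0, 0, 0, 7.5, 0, 0, 0, 0, 0, 0, 6.5, 0, 0, 0, 0, 0, 0, 5, 0, 0, 0, 0, 0, 0, 5, 0, 0, 0, 0, 0, 0, 5, 0, 0, 0, 0, 0, 0, 5, 0, 0, 0, 0, 0, 0, 5], force=40)

```text
time: 10.98
eef_pos: [0.4602, 0.0086, 0.0317]
tcp_rot: [180.0, 0.0, 89.6]
ft_force: [-1.7, -0.7, 7.8]
finger_gap: 0.668
```

Call:
carry_out(motion=[0, 0, -0.5, 0, 0, 0, 5, 0, 0, -1, 0, 0, 0, 5, 0, 0, -1.5, 0, 0, 0, 5, 0, 0, -2, 0, 0, 0, 5, 0, 0, -2, 0, 0, 0, 5, 0, 0, -2, 0, 0, 0, 5, 0, 0, -2, 0, 0, 0, 5, 0, 0, -2, 0, 0, 0, 5])

```text
time: 11.65
eef_pos: [0.4599, 0.0087, 0.0509]
tcp_rot: [-180.0, 0.0, 89.6]
ft_force: [-1.0, 0.5, -4.8]
finger_gap: 0.663
```

```bash
python3 g.py 0.46 0.0077 0.03 90;  python3 - <<'E'
from cell import vision,readout
for i in range(5):
    vision.camera('top'); s=readout.sense(); print(s['ft_force'].round(2),s['finger_gap'])
E
```

```text
t 11.65 pos [0.4599 0.0087 0.0509] [-179.97    0.     89.62] q [ 10.8  33.  -21.4 121.6  23.8  29.4 -28.8] gap 0.663 F [-1.02  0.48 -4.8 ] M [ 0.02 -0.07 -0.01]
shift cm [-0.1   0.01  2.09] turn [-0.03  0.   -0.38] rows>= 0.5 0.1
[ 0.94 -0.51 -4.73] 0.6658030671282402
[ 0.06  0.03 -4.38] 0.670634975014899
[ 0.35  0.52 -4.77] 0.6675302824726365
[ 0.67  0.59 -3.55] 0.668060526764149
[-0.3   1.05 -4.6 ] 0.6680662620930001
```

A weighs about 4.5 N, so it's the full one (0.39–0.53 kg gives 3.8–5.2 N). Lifting it straight up.

Call:
carry_out(motion=[0, 0, -1, 0, 0, 0, 5, 0, 0, -3, 0, 0, 0, 5, 0, 0, -5, 0, 0, 0, 5, 0, 0, -7, 0, 0, 0, 5, 0, 0, -9, 0, 0, 0, 5, 0, 0, -11, 0, 0, 0, 5, 0, 0, -12.5, 0, 0, 0, 5, 0, 0, -13.1, 0, 0, 0, 5])

```text
time: 12.57
eef_pos: [0.4611, 0.0089, 0.1847]
tcp_rot: [179.8, 0.0, 89.6]
ft_force: [0.6, -0.1, -4.6]
finger_gap: 0.666
```

Call:
carry_out(motion=[0, 0, 0, 0, 0, -3, 5, 0, 0, 0, 0, 0, -8, 5, 0, 0, 0, 0, 0, -13, 5, 0, 0, 0, 0, 0, -18, 5, 0, 0, 0, 0, 0, -23, 5, 0, 0, 0, 0, 0, -28, 5, 0, 0, 0, 0, 0, -33, 5, 0, 0, 0, 0, 0, -38, 5])

```text
time: 13.23
eef_pos: [0.4595, 0.0087, 0.1819]
tcp_rot: [-179.9, -0.0, 127.9]
ft_force: [-0.4, 0.7, -4.9]
finger_gap: 0.67
```

```bash
python3 g.py 0.46 0.0077 0.182 -120
```

```text
t 13.23 pos [0.4595 0.0087 0.1819] [-1.7995e+02 -3.0000e-02  1.2788e+02] q [ 24.7  21.2 -37.4 117.2  17.5  47.   15. ] gap 0.67 F [-0.43  0.7  -4.92] M [-0.04 -0.18  0.02]
shift cm [-0.11 -0.02 -0.01] turn [-0.0000e+00 -7.0000e-02 -1.1212e+02] rows>= 0.0 15.7
```

Call:
carry_out(motion=[0, 0, 0, 0, 0, -5, 5, 0, 0, 0, 0, 0, -10, 5, 0, 0, 0, 0, 0, -15, 5, 0, 0, 0, 0, 0, -20, 5, 0, 0, 0, 0, 0, -25, 5, 0, 0, 0, 0, 0, -30, 5, 0, 0, 0, 0, 0, -35, 5, 0, 0, 0, 0, 0, -40, 5])

```text
time: 13.9
eef_pos: [0.4595, 0.0086, 0.1819]
tcp_rot: [-180.0, -0.0, 167.9]
ft_force: [-0.4, -0.2, -5.6]
finger_gap: 0.671
```

```bash
python3 g.py 0.46 0.0077 0.182 -120
```

```text
t 13.9 pos [0.4595 0.0086 0.1819] [-1.7997e+02 -5.0000e-02  1.6788e+02] q [ 31.7  23.6 -46.3 116.9  22.7  48.7  50.4] gap 0.671 F [-0.43 -0.22 -5.61] M [ 0.06 -0.11  0.01]
shift cm [-0.06 -0.08 -0.01] turn [ 1.000e-02 -6.000e-02 -7.212e+01] rows>= 0.0 10.1
```

Call:
carry_out(motion=[0, 0, 0, 0, 0, -5, 5, 0, 0, 0, 0, 0, -10, 5, 0, 0, 0, 0, 0, -15, 5, 0, 0, 0, 0, 0, -20, 5, 0, 0, 0, 0, 0, -25, 5, 0, 0, 0, 0, 0, -30, 5, 0, 0, 0, 0, 0, -35, 5, 0, 0, 0, 0, 0, -40, 5])

```text
time: 14.57
eef_pos: [0.4596, 0.0085, 0.1819]
tcp_rot: [180.0, -0.1, -152.1]
ft_force: [0.1, 0.3, -4.7]
finger_gap: 0.671
```

```bash
python3 g.py 0.63 -0.1 0.182 -120; python3 - <<'E'
from cell import vision
import cv2
p,d=vision.camera('side'); cv2.imwrite("pics/side2.png",p)
p,d=vision.camera('top'); cv2.imwrite("pics/top2.png",p)
E
```

```text
t 14.57 pos [0.4596 0.0085 0.1819] [ 1.8000e+02 -6.0000e-02 -1.5213e+02] q [ 38.5  27.  -55.5 116.6  28.7  51.1  84.9] gap 0.671 F [ 0.14  0.34 -4.66] M [ 0.04 -0.11  0.01]
shift cm [-10.   -17.56  -0.02] turn [ 2.000e-02 -6.000e-02 -3.213e+01] rows>= 4.8 4.5
```

View pics/side2.png

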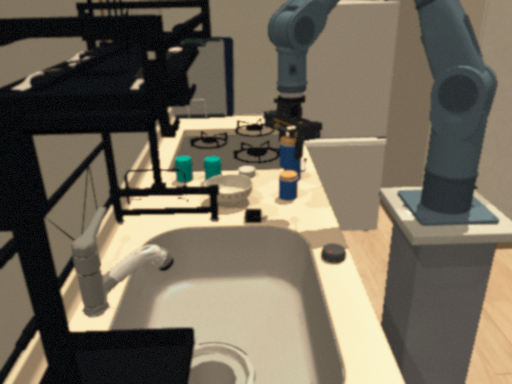

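View pics/top2.png

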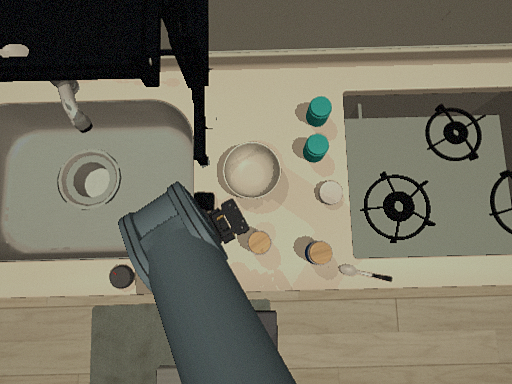

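The side view shows the canister held up at (290,153) and B at (288,185). The top view shows B at (259,242), C at (320,252) and the wrist link over A's place. Next I'll check the wrist's clearance to the rack from the depth cloud.

```bash
python3 - <<'E'
from h import *
from cell import vision,readout
np.set_printoptions(precision=3,suppress=True)
tcp=readout.sense()['eef_pos']; P=[]
for n in('top','side'):
    ci=vision.camera_info(n); p,d=vision.camera(n); W=cloud(p,d,ci["cam_to_world"],ci["vfov"],(ci["cx"],ci["cy"])).reshape(-1,3)
    P.append(W)
W=np.vstack(P); arm=W[(W[:,2]>.1)&(W[:,0]<.62)&(W[:,0]>.2)&(abs(W[:,1])<.3)]
for z in np.arange(.1,.9,.1):
    a=arm[(arm[:,2]>=z)&(arm[:,2]<z+.1)]-tcp
    if len(a)>10: print(round(z,2),len(a),'x',np.percentile(a[:,0],[.5,99.5]),'y',np.percentile(a[:,1],[.5,99.5]))
r=W[(W[:,2]>.1)&(W[:,0]>.63)&(W[:,0]<.95)&(W[:,1]>-.06)&(W[:,1]<.4)]
for z in np.arange(.1,.7,.1):
    a=r[(r[:,2]>=z)&(r[:,2]<z+.1)]
    if len(a)>10: print('rack',round(z,2),len(a),'xmin',np.percentile(a[:,0],.5),'ymin',np.percentile(a[:,1],.5),'ymin for x<.78',np.percentile(a[a[:,0]<.78][:,1],1) if (a[:,0]<.78).sum()>5 else None)
E
```

```text
0.1 370 x [-0.031  0.029] y [0.004 0.046]
0.2 2546 x [-0.07   0.068] y [-0.094  0.096]
0.3 1137 x [-0.037  0.045] y [-0.048  0.042]
0.4 1461 x [-0.063  0.055] y [-0.053  0.059]
0.5 8015 x [-0.102  0.055] y [-0.084  0.059]
0.6 12004 x [-0.135 -0.034] y [-0.135 -0.012]
rack 0.1 2760 xmin 0.6626556432449491 ymin 0.021118918215316727 ymin for x<.78 0.02127362853909895
rack 0.2 924 xmin 0.8153407477808375 ymin 0.026699343519421558 ymin for x<.78 None
rack 0.3 1418 xmin 0.7392703110289823 ymin -0.019939579164905578 ymin for x<.78 -0.01997896032310351
rack 0.4 12723 xmin 0.683420080124327 ymin -0.018917394760633508 ymin for x<.78 -0.018805508771385943
rack 0.5 6626 xmin 0.6589894275292981 ymin 0.01797123753342269 ymin for x<.78 0.02682289631670092
```

```bash
python3 g.py 0.50 -0.102 0.182 -152; python3 g.py 0.633 -0.102 0.182 -152
```

```text
t 14.77 pos [0.4598 0.0086 0.1819] [ 1.7998e+02 -3.0000e-02 -1.5254e+02] q [ 38.4  27.  -55.4 116.6  28.7  51.1  84.6] gap 0.67 F [ 0.02  0.49 -4.86] M [ 0.14 -0.16 -0.02]
shift cm [ 1.530e+00 -1.167e+01 -1.000e-02] turn [ 0.02 -0.03 -0.54] rows>= 2.8 0.1
t 14.77 pos [0.4598 0.0086 0.1819] [ 1.7998e+02 -3.0000e-02 -1.5254e+02] q [ 38.4  27.  -55.4 116.6  28.7  51.1  84.6] gap 0.67 F [ 0.02  0.49 -4.86] M [ 0.14 -0.16 -0.02]
shift cm [-10.27 -17.8   -0.02] turn [ 0.02 -0.03 -0.54] rows>= 4.9 0.1
```

Call:
carry_out(motion=[0.1, -0.8, 0, 0, 0, 0, 5, 0.3, -2.3, 0, 0, 0, 0, 5, 0.5, -4, 0, 0, 0, 0, 5, 0.8, -6, 0, 0, 0, 0, 5, 1, -8, 0, 0, 0, 0, 5, 1.3, -9.8, 0, 0, 0, 0, 5, 1.5, -11.2, 0, 0, 0, 0, 5, 1.5, -11.7, 0, 0, 0, 0, 5])

```text
time: 15.43
eef_pos: [0.5014, -0.105, 0.1818]
tcp_rot: [-179.9, -0.0, -152.6]
ft_force: [0.1, 0.3, -3.5]
finger_gap: 0.668
```

```bash
python3 g.py 0.633 -0.102 0.182 -152
```

```text
t 15.43 pos [ 0.5014 -0.105   0.1818] [-1.7995e+02 -5.0000e-02 -1.5264e+02] q [ 47.2  31.4 -52.5 109.5  30.7  54.3  97.3] gap 0.668 F [ 0.09  0.29 -3.47] M [ 0.1  -0.09 -0.04]
shift cm [-11.82  -5.78  -0.02] turn [-0.05 -0.05 -0.64] rows>= 3.2 0.1
```

Call:
carry_out(motion=[-0.8, -0.4, 0, 0, 0, 0, 5, -2.3, -1.2, 0, 0, 0, 0, 5, -4, -2.1, 0, 0, 0, 0, 5, -6, -3.1, 0, 0, 0, 0, 5, -8, -4.1, 0, 0, 0, 0, 5, -10, -5.1, 0, 0, 0, 0, 5, -11.3, -5.8, 0, 0, 0, 0, 5, -11.8, -6, 0, 0, 0, 0, 5])

```text
time: 16.1
eef_pos: [0.6358, -0.0982, 0.182]
tcp_rot: [180.0, 0.1, -152.3]
ft_force: [-0.4, -0.1, -3.6]
finger_gap: 0.668
```

Call:
carry_out(motion=[0, 0, 0, 0, 0, 0, 5, 0, 0, 0, 0, 0, 0, 5, 0, 0, 0, 0, 0, 0, 5, 0, 0, 0, 0, 0, 0, 5, 0, 0, 0, 0, 0, 0, 5, 0, 0, 0, 0, 0, 0, 5])

```text
time: 16.6
eef_pos: [0.633, -0.1006, 0.1823]
tcp_rot: [-180.0, -0.0, -152.4]
ft_force: [-0.9, -0.1, -4.7]
finger_gap: 0.667
```

```bash
python3 g.py 0.636 -0.098 0.182 -152; python3 - <<'E'
from h import *
from cell import vision,readout
np.set_printoptions(precision=4,suppress=True)
for n in('top','side','wrist'):
    ci=vision.camera_info(n); p,d=vision.camera(n); cv2.imwrite(f"pics/{n}3.png",p)
    W=cloud(p,d,ci["cam_to_world"],ci["vfov"],(ci["cx"],ci["cy"])); hsv=cv2.cvtColor(p,cv2.COLOR_BGR2HSV)
    for nm,m in (('blue',cv2.inRange(hsv,(100,90,25),(125,255,255))),('lid',cv2.inRange(hsv,(6,80,60),(24,255,255)))):
        k,l,s,ce=cv2.connectedComponentsWithStats(m)
        for i in range(1,k):
            if s[i,4]>60:
                w=W[l==i]; w=w[~np.isnan(w[:,0])]
                if len(w)<30 or np.median(w[:,2])<0 or abs(np.median(w[:,0])-.55)>.25: continue
                print(n,nm,s[i],ce[i].round(0),'med',np.median(w,0),'lo',np.percentile(w,2,axis=0),'hi',np.percentile(w,98,axis=0))
E
```

```text
t 16.6 pos [ 0.633  -0.1006  0.1823] [-1.7999e+02 -1.0000e-02 -1.5240e+02] q [ 36.4  42.3 -48.2  90.3  34.2  63.2  97.3] gap 0.667 F [-0.93 -0.09 -4.72] M [ 0.08 -0.11 -0.04]
shift cm [-0.38  0.09  0.03] turn [-0.01 -0.01 -0.4 ] rows>= 0.1 0.1
top lid [248 231  23  23 392] [259. 242.] med [ 0.4542 -0.1073  0.0804] lo [ 0.4303 -0.1317  0.0767] hi [ 0.4784 -0.0834  0.0837]
side blue [218 137  21  20 294] [227. 147.] med [ 0.6384 -0.0729  0.1765] lo [ 0.6078 -0.5615  0.0307] hi [ 0.6914 -0.0653  0.2095]
side blue [285 164  15   8  70] [292. 167.] med [ 0.4254 -0.2283  0.0512] lo [ 0.4041 -0.2397  0.0359] hi [ 0.4496 -0.22    0.0593]
side blue [280 181  16  18 251] [288. 190.] med [ 0.4554 -0.0795  0.0322] lo [ 0.4326 -0.0916  0.0058] hi [ 0.4759 -0.0737  0.0596]
side lid [238 116  63  47 560] [271. 137.] med [ 0.4595 -0.8073  0.0127] lo [ 0.3898 -0.9699 -0.1179] hi [ 0.5979 -0.0354  0.2477]
side lid [249 168  49  16 255] [280. 174.] med [ 0.4629 -0.1149  0.0702] lo [ 0.4184 -0.9458 -0.2355] hi [ 0.5617 -0.078   0.0797]
wrist blue [318   0  58  17 640] [344.   7.] med [ 0.483  -0.1012  0.0342] lo [ 0.4768 -0.1164  0.0065] hi [ 0.4842 -0.0868  0.0623]
wrist blue [ 185  187  139   89 5402] [253. 223.] med [ 0.6084 -0.1132  0.1935] lo [ 0.6046 -0.1288  0.1571] hi [ 0.631  -0.0849  0.2147]
wrist lid [ 177  252  152   72 8541] [253. 293.] med [ 0.6193 -0.1078  0.2299] lo [ 0.6075 -0.1255  0.2217] hi [ 0.6386 -0.083   0.2312]
wrist lid [ 89 309  30  66 935] [100. 342.] med [ 0.6268 -0.1441  0.2641] lo [ 0.6231 -0.1466  0.2543] hi [ 0.6348 -0.1397  0.2678]
wrist lid [389 309  30  66 983] [406. 342.] med [ 0.5935 -0.08    0.2637] lo [ 0.5894 -0.0823  0.254 ] hi [ 0.6021 -0.0755  0.2679]
wrist lid [ 189  358  128   26 2613] [253. 370.] med [ 0.6493 -0.0915  0.2302] lo [ 0.6359 -0.1115  0.2291] hi [ 0.6595 -0.0744  0.2313]
```

View pics/side3.png

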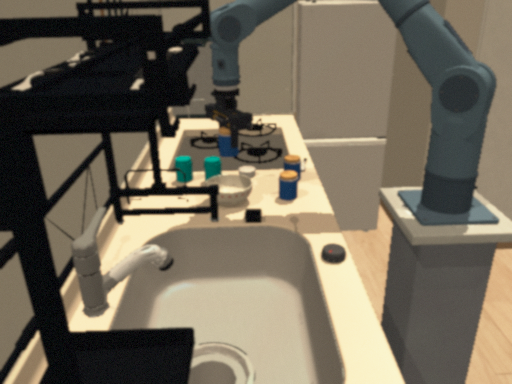

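View pics/wrist3.png

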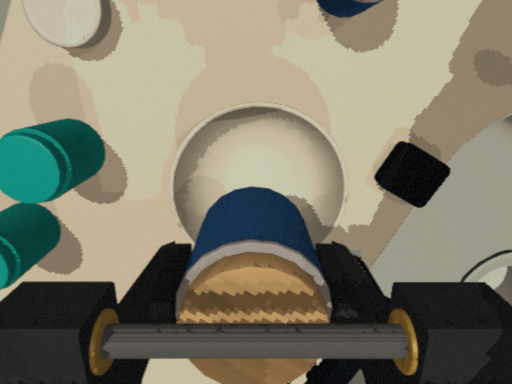

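View pics/top3.png

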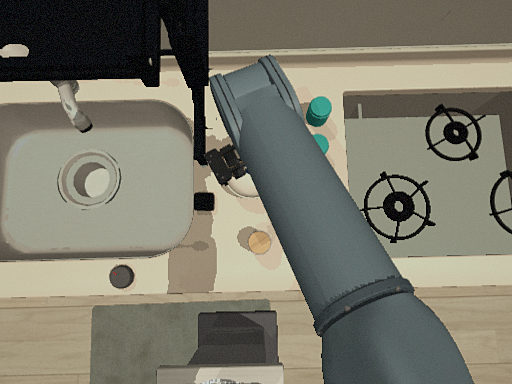

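The wrist view shows the lid flat at z 0.230, so the underside is 0.150, over the bowl at (260,185). The tins are undisturbed, and B and C are standing. The canister is about 9 mm off centre, so I'll nudge it closer and let it settle.

Call:
carry_out(motion=[-0.2, 0.1, 0, 0, 0, 0, 5, -0.4, 0.1, 0, 0, 0, 0, 5, -0.6, 0.2, 0, 0, 0, 0, 5, -0.6, 0.2, 0, 0, 0, 0, 5, -0.6, 0.2, 0, 0, 0, 0, 5, -0.6, 0.2, 0, 0, 0, 0, 5, -0.6, 0.2, 0, 0, 0, 0, 5, -0.6, 0.2, 0, 0, 0, 0, 5])

```text
time: 17.42
eef_pos: [0.6378, -0.0959, 0.1821]
tcp_rot: [180.0, -0.0, -152.4]
ft_force: [0.3, -0.6, -5.7]
finger_gap: 0.669
```

Call:
carry_out(motion=[0, 0, 0, 0, 0, 0, 5, 0, 0, 0, 0, 0, 0, 5, 0, 0, 0, 0, 0, 0, 5, 0, 0, 0, 0, 0, 0, 5, 0, 0, 0, 0, 0, 0, 5, 0, 0, 0, 0, 0, 0, 5])

```text
time: 17.92
eef_pos: [0.6378, -0.0958, 0.1821]
tcp_rot: [180.0, -0.0, -152.4]
ft_force: [-0.5, -1.3, -5.1]
finger_gap: 0.667
```

```bash
python3 g.py 0.6396 -0.0935 0.182 -152; python3 - <<'E'
from h import *
from cell import vision,readout
np.set_printoptions(precision=4,suppress=True)
n='wrist'; ci=vision.camera_info(n); p,d=vision.camera(n); cv2.imwrite("pics/wrist4.png",p)
W=cloud(p,d,ci["cam_to_world"],ci["vfov"],(ci["cx"],ci["cy"])).reshape(-1,3)
hsv=cv2.cvtColor(p,cv2.COLOR_BGR2HSV).reshape(-1,3)
r=W[(W[:,2]>.057)&(W[:,2]<.066)&(abs(W[:,0]-.64)<.09)&(abs(W[:,1]+.094)<.09)]
A=np.c_[2*r[:,:2],np.ones(len(r))]; s=np.linalg.lstsq(A,(r[:,:2]**2).sum(1),rcond=None)[0]; print('bowl',len(r),s[:2],np.sqrt(s[2]+s[0]**2+s[1]**2))
l=W[(W[:,2]>.225)&(W[:,2]<.235)&(hsv[:,1]>70)&(hsv[:,0]<26)&(hsv[:,0]>5)]
print('lid',len(l),cv2.minEnclosingCircle(l[:,:2].astype(np.float32)))
c,_,_,_=np.linalg.lstsq(np.c_[l[:,:2],np.ones(len(l))],l[:,2],rcond=None); print('lid slope',c, 'med z',np.median(l[:,2]))
print(readout.sense()['joint_velocities'].round(2))
p,d=vision.camera('top'); cv2.imwrite("pics/top4.png",p)
E
```

```text
t 17.92 pos [ 0.6378 -0.0958  0.1821] [ 180.     -0.   -152.38] q [ 35.7  42.6 -48.1  89.6  34.3  63.5  96.9] gap 0.667 F [-0.55 -1.25 -5.11] M [ 0.1  -0.15 -0.01]
shift cm [-0.26  0.12  0.01] turn [ 0.   -0.   -0.38] rows>= 0.1 0.1
bowl 2295 [ 0.6385 -0.0924] 0.07221951713236145
lid 10364 ((0.6287665367126465, -0.10065661370754242), 0.046095214784145355)
lid slope [0.018  0.0105 0.2194] med z 0.22994569610182194
[-0.02  0.02 -0.02  0.05 -0.03 -0.02  0.09]
```

```bash
python3 -c "
from cell import order; print(order.job_done())"
```

```text
the job is handed in; nothing more can be done
None
```

I found the full canister and handed the job in at about 18 s, with the arm still holding it up over the bowl. The hand-in gives no verdict, so everything below is from my own checks.

- **Which one is full:** I hefted all three. The ones at y ≈ -0.256 and y ≈ -0.107 weighed about 1.5 N each, so both are empty, and I set them back down where they stood. The one at y ≈ 0.008 weighed about 4.5 N, within the full range of 3.8–5.2 N.
- **Final hold:** The lid top is at 0.230 m, so the underside is about 0.150 m above the worktop. The lid slope is about 0.02 rad and the joints are at rest. The tool is about 3 mm from the bowl's centre.
- **The rest:** The bowl measures within about 2 mm of its first position. The two empties looked upright and in place in the last side view, and neither had moved more than a few mm. The tins, timer and spoon looked untouched in the last pictures that showed them.

**Checks that failed or disagreed:**
- My last fit of the lid's centre came out wrong (46 mm radius), apparently because gripper pixels got in. The centring figure therefore comes from the tool position, which matched the canister's measured centre to 1 mm when I gripped it.
- The arm hid the canister at y ≈ -0.256 and the spoon from the top camera at the end. I checked that canister only from the side, and I didn't re-measure the spoon.
- I saved a final top picture but did not look at it.

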